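# Snap a stockroom bin lid shut all round its rim

## Robot

A 7-joint arm with a two-finger parallel gripper is mounted at the origin on the work surface. World frame = base frame: x ahead of the robot, y to its left, z up, the work surface at z = 0. Lengths are in mm, angles in rad, forces in N, time in s.
With the tool pointing down it reaches from about 400 to 875 mm from the base axis. Payload 4.4 kg.
Tool frame: the origin (TCP) lies on the centre line of the jaws, within the pads' length; the fingertips stand 19 mm ahead of it and the grasp point (between the pads) is the TCP; z points along the fingers, y is the line along which they close (so a half turn about z gives the same grasp; the last joint's range is limited). The gripper opens to 85 mm and grips with 20 to 120 N. Pads are 22 mm wide; open, the fingers measure 114 mm over their backs; the gripper's body (76 mm by 85 mm) begins 54 mm behind the grasp point. The pads swing forward as they close: fully open they stand 13 mm farther back than shut.
Start: joints at [-1.252, 0.628, 0.038, 1.517, -0.027, 0.996, -0.02], TCP at [243.971, 602.491, 250.313] pointing down, gripper open.
Joint ranges: [-3.06, 3.06], [-0.37, 2.12], [-1.25, 1.32], [0.18, 2.47], [-1.1, 4.24], [0.23, 1.98], [-2.94, 2.94]. Speed limits (rad/s): [2.57, 2.57, 3.14, 3.14, 3.14, 3.14, 3.14].

## Interface

Orientations are given as [roll, pitch, yaw] about the fixed x, y, z axes, in that order (R = Rz(yaw) Ry(pitch) Rx(roll)).
In Python, from cell import ctrl, viewer, silhouettes gives the robot as it stands.
- The arm moves only by the shell command python3 -m creep 'ROWS'. ROWS is JSON, a list of rows, each an object with "jaw": the gripper command: -1 is shut, 1 is fully open, values between are in proportion; "xyz": the shift along the tool's x, y, z in mm, a list of three; "angular": the turn, a rotation vector about the tool's x, y, z in rad, a list of three. In form: [{"jaw": jaw, "xyz": [tx, ty, tz], "angular": [rx, ry, rz]}, ...]. A call has 1 to 12 rows; each row is the pose to reach, as a shift and turn from the pose commanded when the call began, along the tool's axes at that moment; what a row does not reach only later rows make up. A row lasts 1/8 s, in which the tool goes at most 62.5 mm and 10.7 degrees, less where a joint would pass 70% of its speed; a pose out of reach is approached as far as the arm can. A call with a gripper value outside its range is refused whole. The fingers move at their own pace and stop on an object; the grip force is fixed at half the most. Time passes only in rows, so rows that repeat a pose let the fingers close. It gives the time, the measured TCP pose, the force, the opening and the grip force at its end, in the units of the state.
- ctrl.read_state(): the state, without advancing time (a new reading comes with each control period).
- viewer.get_image(name): name is "side" or "top" or "wrist"; returns (picture, depth): 400x640x3 uint8, red, green, blue; 400x640 float32, mm along the optical axis (not along the pixel's ray), 0 where there is no reading.
- viewer.camera_model(name): a dict with "fx", "fy", "cx", "cy" (pixels), "T" (4x4, takes a point from camera to world coordinates). Camera axes: x right, y down, z forward; pixel columns grow to the right and rows downward; lengths in mm; the calibration is good to about 2 mm. A picture is of the moment at which its call begins: read the wrist's pose just before it. camera_model takes no time and is no camera call; for the wrist camera it gives the pose at the moment of the call.
- ctrl.finish_job(): hands the job in; it is judged then, once.
Trained networks look in the newest picture that a camera, given by its name, has taken for a name from the list of things; names that differ only in an ending like _2 or _b are one class to them, and where a whole thing is asked for, a point or a joint stands for the part that bears it (a point fixed in the world has none). Each returns a list of dicts, best first, with "score" (0 to 1); they miss things now and then, are a little off and sometimes report something else, mostly with a low value. They report only what shows in the picture. A call takes as long as a camera call.
- silhouettes(camera, target): "pixels" (400x640 bool, what is visible of it) and "xy" ([column, row] in pixels, amid what is visible of it).
The state is a dict: "clock": time; "qpos": joint angles; "qd": joint speeds; "tau": joint torques, N m; "eef_pos": TCP position; "tool_rot": TCP orientation; "force": force on the tool from outside, world axes, zero at the start; "torque": the same for the moment, N m; "width": finger opening in mm; "gripper_force": force on a finger pad.
Only numpy, scipy, OpenCV 4.12 (cv2) and the standard library are available. Lean on these libraries where they do the work, as an engineer would, in place of code of your own. Each camera call takes 0.05 s, during which the arm holds its last target. There are 200 camera calls.

## Task

The grey lid lies on the blue parts bin but its rim has not been snapped on yet: press down each of the four white rim sections with the fingertips until every one clicks shut and stays flush with the lid, then take the hand away. Only press: the bin must not be lifted, tipped or pushed out of its place, and the brass sample bush must stay standing where it is on the lid. Leave the jar, the carton and everything else on the table alone.

Things in the scene. Friction and masses are not known exactly. Their poses are not given: they have to be found in the camera images.
- bin: ribbed blue plastic parts bin, about 2.2 kg, standing loose on the table, 184 mm along its x, 144 mm along its y; origin at the centre of its underside, z up. On it a grey lid: centre panel 130 x 90 mm and four 27 mm corner squares, tops 92 mm above the table. Between the corners, one on each side, four white snap sections 25 mm wide, each with a white catch below on the bin wall.
- sec_front (a joint): downward travel (m) of the front rim section (one of the two short sides, 88 mm long along bin y). 0 = up: white top 102 mm above the table, orange strip showing below; 0.010 = snapped: top flush with the grey lid (92 mm), orange hidden, hard stop. Its spring resists with about 11 N at first, less further down; let go before half way it springs back up, past half way it snaps shut and stays
- pad_front (a point): centre of the top face of the grey press pad (30 x 19 mm, long side along the section, 2 mm above the section's white top) in the middle of the front section, 79 mm toward the bin's -x from the bin's centre; 104 mm above the table when up, 94 mm when snapped; moves with the section
- sec_back (a joint): downward travel (m) of the back rim section (the other short side, 88 mm long along bin y). 0 = up: white top 102 mm above the table, orange strip showing below; 0.010 = snapped: top flush with the grey lid (92 mm), orange hidden, hard stop. Its spring resists with about 11 N at first, less further down; let go before half way it springs back up, past half way it snaps shut and stays
- pad_back (a point): centre of the top face of the grey press pad (30 x 19 mm, long side along the section, 2 mm above the section's white top) in the middle of the back section, 79 mm toward the bin's +x from the bin's centre; 104 mm above the table when up, 94 mm when snapped; moves with the section
- sec_left (a joint): downward travel (m) of the left rim section (one of the two long sides, 128 mm long along bin x). 0 = up: white top 102 mm above the table, orange strip showing below; 0.010 = snapped: top flush with the grey lid (92 mm), orange hidden, hard stop. Its spring resists with about 11 N at first, less further down; let go before half way it springs back up, past half way it snaps shut and stays
- pad_left (a point): centre of the top face of the grey press pad (30 x 19 mm, long side along the section, 2 mm above the section's white top) in the middle of the left section, 59 mm toward the bin's +y from the bin's centre; 104 mm above the table when up, 94 mm when snapped; moves with the section
- sec_right (a joint): downward travel (m) of the right rim section (the other long side, 128 mm long along bin x). 0 = up: white top 102 mm above the table, orange strip showing below; 0.010 = snapped: top flush with the grey lid (92 mm), orange hidden, hard stop. Its spring resists with about 11 N at first, less further down; let go before half way it springs back up, past half way it snaps shut and stays
- pad_right (a point): centre of the top face of the grey press pad (30 x 19 mm, long side along the section, 2 mm above the section's white top) in the middle of the right section, 59 mm toward the bin's -y from the bin's centre; 104 mm above the table when up, 94 mm when snapped; moves with the section
- bush: brass flanged bush, the sample part standing upright loose on the lid's grey centre panel; flange 32 mm across, 6 mm thick, above it 22 mm across, 24 mm high in all; origin at the centre of its underside
- jar: glass jar with black cap, 56 mm across, 75 mm high, standing beside the bin on its +y side; origin at the centre of its underside
- carton: small cardboard carton, 60 x 90 x 50 mm high, on the table on the bin's -y side; origin at the centre of its underside
- wrench: steel wrench lying flat on the table at one side; origin at its underside
- tape: yellow ring (tape roll), 90 mm across, 25 mm high, lying on the table at one side; origin at the centre of its underside
- spool: black flanged spool, 60 mm across, 56 mm high, standing upright on the table towards the robot; origin at the centre of its underside

How it is judged:
By the outcome, as a careful person would: the job done as asked, in the order asked, and still so for the second after the job is handed in, with the robot touching nothing.
It also fails if it takes over 51 s, if anything falls off the work surface, if the arm or the gripper's body presses on something with over 40 N, if the wrist force passes 120 N, or if a joint passes its speed limit or range.

## Working session

There is one attempt and no reset: what is moved stays moved. The work goes in short steps, Python scripts to look and compute and a shell command to move; the robot and the scene stay as the last step left them, time stands still between calls to the robot, and variables do not carry over. Pictures are saved under pics/ and viewed, at most 10 in all, crops included, and the job is handed in when it is done.

```bash
mkdir -p pics; cat > h.py <<'E'
import numpy as np, cv2
from cell import ctrl, viewer, silhouettes
def world(cam,depth,mask,m=None):
    m=m or viewer.camera_model(cam); v,u=np.nonzero(mask&(depth>0)); z=depth[v,u]
    P=np.c_[(u-m['cx'])/m['fx']*z,(v-m['cy'])/m['fy']*z,z,np.ones_like(z)]
    return (P@np.array(m['T']).T)[:,:3]
E
python3 - <<'E'
from h import *
s=ctrl.read_state(); print(s['clock'],s['eef_pos'],s['tool_rot'],s['width'],s['force'])
for c in ['top','side']:
    im,d=viewer.get_image(c); cv2.imwrite(f'pics/{c}1.png',im[:,:,::-1]); print(c,np.round(viewer.camera_model(c)['T'],2).tolist())
    for n in ['bin','bush','jar','carton','pad_front','pad_left']:
        for r in silhouettes(c,n)[:2]:
            P=world(c,d,r['pixels']); print(n,round(r['score'],2),np.round(r['xy']),len(P),np.round(np.median(P,0)),np.round(P.max(0)), np.round(P.min(0)))
E
```

```text
0.0 [243.73520181 601.92345737 249.39220123] [-3.13967212e+00  1.95348793e-05  2.75680031e+00] 85.36835686254443 [-0.24356138  0.36905475  0.9045627 ]
top [[0.03, -0.99, 0.12, 389.13], [-1.0, -0.03, -0.01, -12.44], [0.02, -0.12, -0.99, 1346.08], [0.0, 0.0, 0.0, 1.0]]
bin 0.84 [274. 183.] 2577 [559. 121.  94.] [658. 214. 110.] [467.  43.  -4.]
bin 0.21 [229. 186.] 285 [562. 271.  73.] [589. 302.  81.] [537. 250.   6.]
bush 0.57 [273. 177.] 90 [579. 126. 101.] [598. 142. 121.] [565. 111.  88.]
jar 0.58 [231. 187.] 300 [562. 271.  73.] [602. 302.  81.] [537. 250.  -2.]
jar 0.46 [272. 178.] 78 [578. 127. 110.] [595. 142. 121.] [565. 113.  91.]
carton 0.74 [328. 192.] 531 [557. -51.  50.] [591.  -6.  56.] [527. -98.   2.]
pad_front 0.73 [268. 208.] 197 [484. 131. 102.] [499. 175. 110.] [472.  87.  95.]
side [[1.0, -0.05, 0.05, 465.94], [-0.07, -0.78, 0.63, -701.57], [0.0, -0.63, -0.78, 966.92], [0.0, 0.0, 0.0, 1.0]]
bin 0.71 [328. 181.] 3234 [557.  79.  91.] [657. 293. 116.] [465.  38.  -2.]
bin 0.23 [356. 169.] 190 [639. 111. 102.] [655. 156. 107.] [625.  68.  92.]
bush 0.62 [301. 169.] 196 [482. 122. 102.] [498. 229. 106.] [468.  84.  -2.]
bush 0.57 [338. 170.] 93 [578. 119. 105.] [593. 148. 119.] [565. 109.  88.]
jar 0.58 [328. 147.] 249 [562. 265.  71.] [591. 302.  80.] [536. 248.  34.]
carton 0.87 [334. 234.] 769 [555. -71.  49.] [587.  -7.  56.] [ 524. -101.   -1.]
carton 0.16 [300. 376.] 411 [ 447. -443.   24.] [ 492. -422.   32.] [ 404. -486.    3.]
pad_front 0.48 [304. 169.] 190 [482. 121. 102.] [498. 171. 106.] [468.  84.  93.]
pad_left 0.89 [330. 154.] 302 [564. 175. 101.] [628. 197. 107.] [505. 159.  89.]
```

View pics/top1.png

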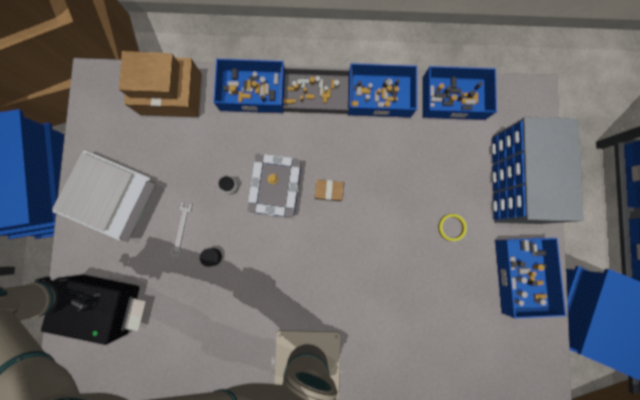

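View pics/side1.png

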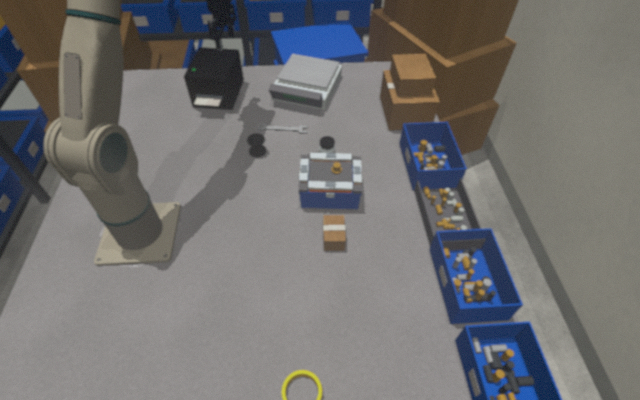

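The top view shows the bin at about pixel (274,183), with the bush on its lid at (272,178), the jar at (228,184) and the carton at (329,190). The side view agrees, and all four white sections are up. Next I'll work out the bin's pose.

```bash
python3 - <<'E'
from h import *
for c in ['top','side']:
    im,d=viewer.get_image(c); r=silhouettes(c,'bin')[0]
    P=world(c,d,r['pixels']); P=P[(P[:,2]>86)&(P[:,2]<130)]
    P=P[(abs(P[:,0]-560)<110)&(abs(P[:,1]-118)<100)]
    (cx,cy),wh,a=cv2.minAreaRect(P[:,:2].astype(np.float32)); print(c,cx,cy,wh,a)
    for n in ['sec_front','sec_back','sec_left','sec_right']:
        for r in silhouettes(c,n)[:1]:
            P=world(c,d,r['pixels']);P=P[(P[:,2]>97)&(P[:,2]<112)]
            print(n,round(r['score'],2),np.round(P.mean(0)),cv2.minAreaRect(P[:,:2].astype(np.float32)))
E
```

```text
top 562.62548828125 122.95783996582031 (143.81036376953125, 183.5341339111328) 84.38935089111328
sec_front 0.54 [484. 131. 102.] ((484.0566711425781, 130.56044006347656), (87.00186920166016, 24.57415199279785), 84.22156524658203)
sec_back 0.74 [562. 123. 102.] ((562.713134765625, 122.77452087402344), (142.99221801757812, 182.6724395751953), 84.19731903076172)
sec_left 0.69 [568. 181. 102.] ((568.09033203125, 181.21263122558594), (24.70644187927246, 124.22704315185547), 84.35832977294922)
sec_right 0.89 [549.  64. 102.] ((553.5169067382812, 64.38565063476562), (23.808765411376953, 119.37661743164062), 84.5469970703125)
side 560.775390625 120.42340087890625 (149.04684448242188, 183.1127471923828) 84.20886993408203
sec_front 0.74 [nan nan nan] ((0.0, 0.0), (0.0, 0.0), 0.0)
sec_back 0.56 [639. 110. 102.] ((639.138427734375, 112.05924224853516), (90.63826751708984, 24.85882568359375), 84.36555480957031)
sec_left 0.88 [569. 177. 101.] ((569.5687255859375, 179.05198669433594), (31.256214141845703, 122.3045883178711), 83.66385650634766)
sec_right 0.7 [555.  60. 102.] ((554.5828857421875, 61.230491638183594), (29.067447662353516, 123.86325073242188), 83.73064422607422)<stdin>:10: RuntimeWarning: Mean of empty slice.
  ret = um.true_divide(
```

```bash
python3 -m creep '[{"jaw":-1,"xyz":[-40,-27,-4],"angular":[0,0,-0.03]},{"jaw":-1,"xyz":[-90,-62,-9],"angular":[0,0,-0.06]},{"jaw":-1,"xyz":[-140,-96,-14],"angular":[0,0,-0.09]},{"jaw":-1,"xyz":[-190,-130,-20],"angular":[0,0,-0.12]},{"jaw":-1,"xyz":[-240,-165,-25],"angular":[0,0,-0.15]},{"jaw":-1,"xyz":[-290,-199,-30],"angular":[0,0,-0.18]},{"jaw":-1,"xyz":[-340,-233,-35],"angular":[0,0,-0.21]},{"jaw":-1,"xyz":[-390,-268,-40],"angular":[0,0,-0.24]},{"jaw":-1,"xyz":[-440,-302,-46],"angular":[0,0,-0.27]},{"jaw":-1,"xyz":[-475,-326,-50],"angular":[0,0,-0.285]},{"jaw":-1,"xyz":[-475,-326,-50],"angular":[0,0,-0.285]},{"jaw":-1,"xyz":[-475,-326,-50],"angular":[0,0,-0.285]}]'
python3 - <<'E'
from h import *
s=ctrl.read_state(); print(s['clock'],s['eef_pos'],s['tool_rot'],s['width'],s['force'])
m=viewer.camera_model('wrist')
im,d=viewer.get_image('wrist'); cv2.imwrite('pics/w1.png',im[:,:,::-1]); np.savez('w1.npz',im=im,d=d)
for n in ['bin','sec_front','sec_back','sec_left','sec_right','pad_front','pad_back','pad_left','pad_right']:
    for r in silhouettes('wrist',n)[:2]:
        P=world('wrist',d,r['pixels'],m);P=P[(P[:,2]>85)&(P[:,2]<112)]
        if len(P)>5:print(n,round(r['score'],2),np.round(r['xy']),np.round(np.median(P,0),1),cv2.minAreaRect(P[:,:2].astype(np.float32)))
E
```

```text
clock: 2.8
eef_pos: [561.4, 122.7, 300.1]
tool_rot: [3.141, -0.001, 3.042]
force: [0.1, 0.9, 1.1]
width: 0.4
gripper_force: 0.0
2.8 [561.41381081 122.6923752  300.14359681] [ 3.14086036e+00 -7.98927313e-04  3.04199194e+00] 0.4411510953192382 [0.13152315 0.94161611 1.08882468]
bin 0.62 [316. 160.] [549.3 121.3  93.8] ((564.2688598632812, 121.24884796142578), (143.93052673339844, 183.6424102783203), 84.30471801757812)
sec_front 0.96 [321.  87.] [484.8 129.2 103.1] ((484.95623779296875, 128.32388305664062), (89.8653564453125, 23.967357635498047), 84.30509185791016)
sec_front 0.63 [258. 170.] [551.6  63.8 103. ] ((557.7982788085938, 62.630191802978516), (25.195037841796875, 127.50141143798828), 84.31150817871094)
sec_left 0.91 [381. 166.] [563.1 179.5 102.9] ((569.6338500976562, 179.80606079101562), (25.281164169311523, 127.64969635009766), 84.37523651123047)
sec_right 0.71 [262. 168.] [551.8  63.7 103. ] ((560.6644287109375, 62.360748291015625), (25.177343368530273, 133.26419067382812), 84.34007263183594)
pad_front 0.88 [321.  87.] [484.6 128.8 103.2] ((485.0361022949219, 129.18118286132812), (87.77205657958984, 23.966737747192383), 84.33328247070312)
pad_back 0.9 [322. 246.] [638.1 113.3 102.8] ((641.93359375, 113.73516082763672), (91.34060668945312, 26.101619720458984), 84.22168731689453)
pad_right 0.87 [260. 171.] [551.6  63.8 103. ] ((557.7921752929688, 62.58049392700195), (25.30682945251465, 127.49761199951172), 84.29417419433594)
```

View pics/w1.png

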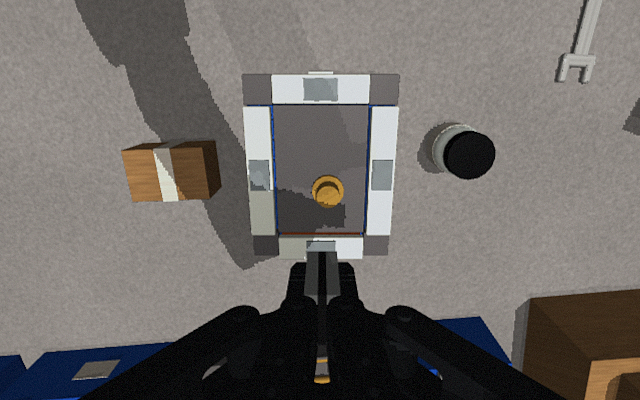

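The wrist view shows all four sections up, with the pads at about (320,88), (259,175), (382,175) and (320,247), and the bush at (328,191). The bin centre is about (563.5, 121.2) and the tool is aligned with it. I'll start with the front pad.

```bash
python3 -m creep '[{"jaw":-1,"xyz":[38,-1.3,50],"angular":[0,0,0]},{"jaw":-1,"xyz":[77,-1.3,100],"angular":[0,0,0]},{"jaw":-1,"xyz":[77,-1.3,150],"angular":[0,0,0]},{"jaw":-1,"xyz":[77,-1.3,168],"angular":[0,0,0]},{"jaw":-1,"xyz":[77,-1.3,172],"angular":[0,0,0]},{"jaw":-1,"xyz":[77,-1.3,176],"angular":[0,0,0]},{"jaw":-1,"xyz":[77,-1.3,178],"angular":[0,0,0]},{"jaw":-1,"xyz":[77,-1.3,180],"angular":[0,0,0]},{"jaw":-1,"xyz":[77,-1.3,180],"angular":[0,0,0]}]'
```

```text
clock: 4.42
eef_pos: [485.9, 128.6, 121.6]
tool_rot: [3.141, 0.002, 3.042]
force: [-2.0, 0.3, 6.0]
width: 0.2
gripper_force: 3.2
```

```bash
python3 -m creep '[{"jaw":-1,"xyz":[-0.5,0,2],"angular":[0,0,0]},{"jaw":-1,"xyz":[-0.5,0,4],"angular":[0,0,0]},{"jaw":-1,"xyz":[-0.5,0,6],"angular":[0,0,0]},{"jaw":-1,"xyz":[-0.5,0,8],"angular":[0,0,0]},{"jaw":-1,"xyz":[-0.5,0,9],"angular":[0,0,0]},{"jaw":-1,"xyz":[-0.5,0,9],"angular":[0,0,0]}]'
```

```text
clock: 5.18
eef_pos: [485.9, 128.4, 112.9]
tool_rot: [3.141, 0.001, 3.042]
force: [-3.5, -1.1, 19.3]
width: -0.2
gripper_force: 9.1
```

```bash
python3 -m creep '[{"jaw":-1,"xyz":[0,0,-15],"angular":[0,0,0]},{"jaw":-1,"xyz":[0,0,-45],"angular":[0,0,0]},{"jaw":-1,"xyz":[-39,-30,-45],"angular":[0,0,0]},{"jaw":-1,"xyz":[-78,-59,-45],"angular":[0,0,0]},{"jaw":-1,"xyz":[-78,-59,-45],"angular":[0,0,0]},{"jaw":-1,"xyz":[-78,-59,-20],"angular":[0,0,0]},{"jaw":-1,"xyz":[-78,-59,-14],"angular":[0,0,0]},{"jaw":-1,"xyz":[-78,-59,-11],"angular":[0,0,0]},{"jaw":-1,"xyz":[-78,-59,-9],"angular":[0,0,0]},{"jaw":-1,"xyz":[-78,-59,-9],"angular":[0,0,0]}]'; python3 - <<'E'
from h import *
for c in ['side']:
    im,d=viewer.get_image(c); cv2.imwrite('pics/s2.png',cv2.resize(im[110:250,260:420,::-1],None,fx=4,fy=4))
E
```

```text
clock: 6.42
eef_pos: [556.1, 62.5, 121.2]
tool_rot: [-3.142, -0.002, 3.043]
force: [-4.6, -0.4, 5.4]
width: -0.0
gripper_force: 2.8
```

View pics/s2.png

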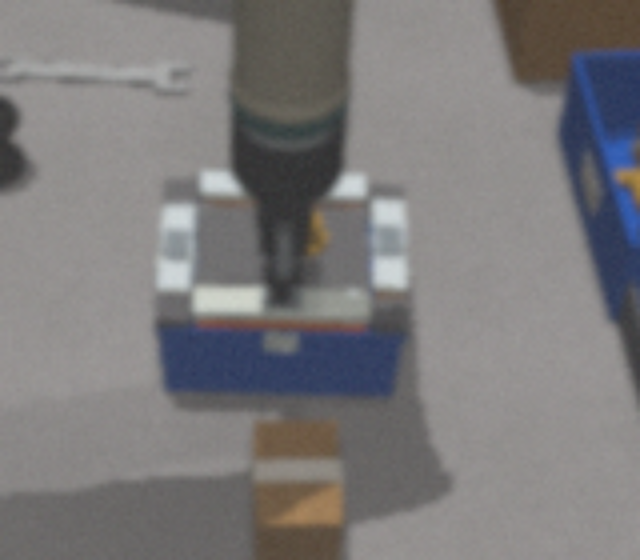

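The front section now sits flush, with no orange showing at (178,245). The fingertips are on the right pad at (280,298), and the bush is still standing at (318,230).

```bash
python3 -m creep '[{"jaw":-1,"xyz":[0,0,2],"angular":[0,0,0]},{"jaw":-1,"xyz":[0,0,4],"angular":[0,0,0]},{"jaw":-1,"xyz":[0,0,6],"angular":[0,0,0]},{"jaw":-1,"xyz":[0,0,8],"angular":[0,0,0]},{"jaw":-1,"xyz":[0,0,9],"angular":[0,0,0]},{"jaw":-1,"xyz":[0,0,9],"angular":[0,0,0]}]'
```

```text
clock: 7.22
eef_pos: [557.8, 62.0, 112.9]
tool_rot: [3.141, 0.001, 3.042]
force: [-3.8, 0.2, 14.9]
width: -0.1
gripper_force: 7.3
```

```bash
python3 -m creep '[{"jaw":-1,"xyz":[0,0,-15],"angular":[0,0,0]},{"jaw":-1,"xyz":[0,0,-45],"angular":[0,0,0]},{"jaw":-1,"xyz":[-40,30,-45],"angular":[0,0,0]},{"jaw":-1,"xyz":[-79,59,-45],"angular":[0,0,0]},{"jaw":-1,"xyz":[-79,59,-45],"angular":[0,0,0]},{"jaw":-1,"xyz":[-79,59,-45],"angular":[0,0,0]},{"jaw":-1,"xyz":[-79,59,-20],"angular":[0,0,0]},{"jaw":-1,"xyz":[-79,59,-14],"angular":[0,0,0]},{"jaw":-1,"xyz":[-79,59,-11],"angular":[0,0,0]},{"jaw":-1,"xyz":[-79,59,-9],"angular":[0,0,0]},{"jaw":-1,"xyz":[-79,59,-9],"angular":[0,0,0]}]'
```

```text
clock: 8.6
eef_pos: [640.3, 111.6, 121.6]
tool_rot: [-3.14, -0.003, 3.041]
force: [-4.3, -1.4, 6.7]
width: 0.0
gripper_force: 3.1
```

```bash
python3 -m creep '[{"jaw":-1,"xyz":[0,0,2],"angular":[0,0,0]},{"jaw":-1,"xyz":[0,0,4],"angular":[0,0,0]},{"jaw":-1,"xyz":[0,0,6],"angular":[0,0,0]},{"jaw":-1,"xyz":[0,0,8],"angular":[0,0,0]},{"jaw":-1,"xyz":[0,0,9],"angular":[0,0,0]},{"jaw":-1,"xyz":[0,0,9],"angular":[0,0,0]}]'
```

```text
clock: 9.35
eef_pos: [642.2, 112.8, 113.0]
tool_rot: [3.141, 0.001, 3.042]
force: [-3.2, -0.6, 12.1]
width: -0.2
gripper_force: 5.7
```

```bash
python3 -m creep '[{"jaw":-1,"xyz":[0,0,-15],"angular":[0,0,0]},{"jaw":-1,"xyz":[0,0,-50],"angular":[0,0,0]},{"jaw":-1,"xyz":[40,30,-50],"angular":[0,0,0]},{"jaw":-1,"xyz":[79,59,-50],"angular":[0,0,0]},{"jaw":-1,"xyz":[79,59,-50],"angular":[0,0,0]},{"jaw":-1,"xyz":[79,59,-50],"angular":[0,0,0]},{"jaw":-1,"xyz":[79,59,-20],"angular":[0,0,0]},{"jaw":-1,"xyz":[79,59,-14],"angular":[0,0,0]},{"jaw":-1,"xyz":[79,59,-11],"angular":[0,0,0]},{"jaw":-1,"xyz":[79,59,-9],"angular":[0,0,0]},{"jaw":-1,"xyz":[79,59,-9],"angular":[0,0,0]}]'
```

```text
clock: 10.72
eef_pos: [569.1, 177.7, 121.5]
tool_rot: [-3.14, -0.001, 3.04]
force: [-3.5, -2.4, 6.1]
width: 0.0
gripper_force: 3.0
```

```bash
python3 -m creep '[{"jaw":-1,"xyz":[0,0,2],"angular":[0,0,0]},{"jaw":-1,"xyz":[0,0,4],"angular":[0,0,0]},{"jaw":-1,"xyz":[0,0,6],"angular":[0,0,0]},{"jaw":-1,"xyz":[0,0,8],"angular":[0,0,0]},{"jaw":-1,"xyz":[0,0,9],"angular":[0,0,0]},{"jaw":-1,"xyz":[0,0,9],"angular":[0,0,0]}]'
```

```text
clock: 11.48
eef_pos: [569.6, 179.5, 112.9]
tool_rot: [3.141, 0.001, 3.042]
force: [-3.0, -0.7, 12.5]
width: -0.1
gripper_force: 6.4
```

Now I'll lift away and check. I'll back off toward the bin centre at height, where the wrist camera sees all four sections.

```bash
python3 -m creep '[{"jaw":-1,"xyz":[0,0,-20],"angular":[0,0,0]},{"jaw":-1,"xyz":[0,0,-60],"angular":[0,0,0]},{"jaw":-1,"xyz":[0,0,-110],"angular":[0,0,0]},{"jaw":-1,"xyz":[-15,-30,-150],"angular":[0,0,0]},{"jaw":-1,"xyz":[-30,-58,-190],"angular":[0,0,0]},{"jaw":-1,"xyz":[-30,-58,-200],"angular":[0,0,0]},{"jaw":-1,"xyz":[-30,-58,-200],"angular":[0,0,0]},{"jaw":-1,"xyz":[-30,-58,-200],"angular":[0,0,0]}]'
python3 - <<'E'
from h import *
m=viewer.camera_model('wrist')
im,d=viewer.get_image('wrist'); cv2.imwrite('pics/w2.png',im[:,:,::-1])
for n in ['bin','bush','jar']:
    for r in silhouettes('wrist',n)[:1]:
        P=world('wrist',d,r['pixels'],m);z=P[:,2];P=P[z>(60 if n=='jar' else 85)];print(n,round(r['score'],2),cv2.minAreaRect(P[:,:2].astype(np.float32)))
P=world('wrist',d,d>0,m)
for n,(x,y) in dict(front=(-79,0),back=(79,0),left=(0,59),right=(0,-59)).items():
    for o in (-30,0,30):
        a,b=(x,y+o) if y==0 else (x+o,y)
        X=563.5+.995*a+.0988*b; Y=121.2-.0988*a+.995*b
        q=P[np.hypot(P[:,0]-X,P[:,1]-Y)<5]; print(n,o,np.round(np.median(q[:,2]),1))
im,d=viewer.get_image('side'); cv2.imwrite('pics/s3.png',cv2.resize(im[110:250,260:420,::-1],None,fx=4,fy=4))
E
```

```text
clock: 12.48
eef_pos: [591.9, 119.9, 309.7]
tool_rot: [-3.142, -0.003, 3.044]
force: [-0.5, 0.1, -0.4]
width: -0.1
gripper_force: 0.0
bin 0.97 ((563.6708984375, 121.25160217285156), (144.0088348388672, 184.08834838867188), 84.21339416503906)
bush 0.71 ((582.7609252929688, 126.76421356201172), (31.396648406982422, 33.19151306152344), 85.12667846679688)
jar 0.65 ((566.2131958007812, 276.35052490234375), (48.9582405090332, 48.28961181640625), 86.62458801269531)
front -30 92.8
front 0 94.8
front 30 92.8
back -30 92.8
back 0 94.7
back 30 92.9
left -30 92.6
left 0 94.7
left 30 92.5
right -30 92.8
right 0 94.8
right 30 92.8
```

View pics/w2.png

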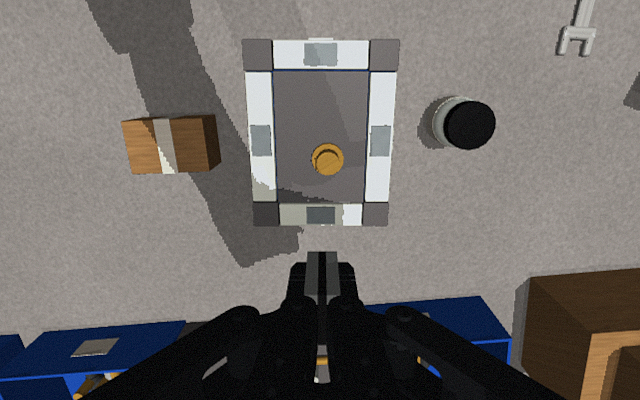

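View pics/s3.png

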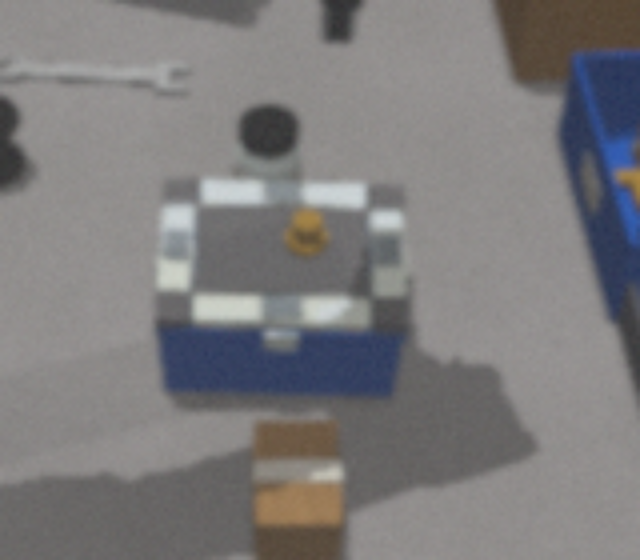

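In both pictures all four sections are flush and no orange shows. Their tops measure about 92.8 mm and the pads about 94.8 mm. The bin hasn't moved, the bush stands at wrist pixel (328,159), and the hand is clear.

```bash
python3 -c "
from cell import ctrl
print(ctrl.finish_job())"
```

```text
the job is handed in; nothing more can be done
None
```

All four rim sections are snapped shut and flush with the lid; the bin did not move, the bush is still standing on the lid, and the job was handed in with the hand clear after about 13 s.

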